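# Tip the long angle bracket up against the welding fence

### The arm

A 7-joint arm with a two-finger parallel gripper is mounted at the origin on the work surface. World frame = base frame: x ahead of the robot, y to its left, z up, the work surface at z = 0. Lengths are in m, angles in rad, forces in N, time in s.
With the tool pointing down it reaches from about 0.35 to 0.9 m from the base axis. Payload 8.1 kg.
Tool frame: the origin (TCP) lies at the centre of the arm's flange, where the gripper is bolted on; the fingertips stand 178 mm ahead of it and the grasp point (between the pads) lies 159 mm ahead of it; z points along the fingers, y is the line along which they close (so a half turn about z gives the same grasp; the last joint's range is limited). The gripper opens to 92 mm and grips with 3 to 60 N. Pads are 19 mm wide; open, the fingers measure 130 mm over their backs; the gripper's body (75 mm by 190 mm) begins 47 mm behind the grasp point.
Start: joints at [-1.22, 0.434, 0.025, 1.573, -0.012, 1.134, -0.075], TCP at [0.274, 0.562, 0.405] pointing down, gripper open.
Joint ranges: [-2.62, 2.62], [-0.44, 2.09], [-1.27, 1.32], [0.08, 2.57], [-1.32, 4.46], [0.12, 2], [-2.74, 2.74]. Speed limits (rad/s): [2.22, 2.22, 3.01, 3.01, 3.14, 3.14, 3.14].

### API

Orientations are given as a rotation vector (axis times angle).
In Python, from cell import arm gives the robot as it stands. The module is installed in compiled form; this text tells all that it offers.
- The arm moves only by the shell command python3 -m inch 'ROWS' [FORCE]. ROWS is text: rows parted by semicolons, each of 5 numbers parted by spaces: the shift along the tool's x, y, z in m, then the turn about the tool's z in rad, then the finger opening in m, from 0 to 0.0918. In form: x y z roll fingers; .... A call has 1 to 5 rows; each row is the pose to reach, as a shift and turn from the pose commanded when the call began, along the tool's axes at that moment; what a row does not reach only later rows make up. A row lasts 1/10 s, in which the tool goes at most 50 mm and 8.59 degrees, less where a joint would pass 70% of its speed; a pose out of reach is approached as far as the arm can. A call with a gripper value outside its range is refused whole. The fingers move at their own pace and stop on an object; FORCE is the grip in N (left out, the last holds). Time passes only in rows, so rows that repeat a pose let the fingers close. It gives the time, the measured TCP pose, the force, the opening and the grip force at its end, in the units of the state.
- arm.observe(): the state, without advancing time (a new reading comes with each control period).
- arm.get_image(name): name is "scene" or "top" or "wrist"; returns the picture (420x560x3 uint8, red, green, blue); there is no depth.
- arm.get_calibration(name): a dict with "intrinsics" (3x3 intrinsics, pixels), "pose" (4x4, takes a point from camera to world coordinates). Camera axes: x right, y up, looking along -z (the intrinsics and any distortion apply to the point x, -y, -z); pixel columns grow to the right and rows downward; lengths in m; the calibration is good to about 2 mm. A picture is of the moment at which its call begins: read the wrist's pose just before it. get_calibration takes no time and is no camera call; for the wrist camera it gives the pose at the moment of the call.
- arm.sign_off(): hands the job in; it is judged then, once.
Trained networks look in the newest picture that a camera, given by its name, has taken for a name from the list of things; names that differ only in an ending like _2 or _b are one class to them, and where a whole thing is asked for, a point or a joint stands for the part that bears it (a point fixed in the world has none). Each returns a list of dicts, best first, with "conf" (0 to 1); they miss things now and then, are a little off and sometimes report something else, mostly with a low value. They report only what shows in the picture. A call takes as long as a camera call. They do not tell look-alikes from the thing itself.
- arm.look_for(camera, query): "point" ([row, column] in pixels, amid what is visible of it).
- arm.silhouettes(camera, query): "region" (420x560 bool, what is visible of it) and "point" ([row, column] in pixels, amid what is visible of it).
- arm.place_of(camera, query): "point" ([row, column] in pixels: a listed point, or the origin of a listed thing).
The state is a dict: "clock": time; "joints": joint angles; "dq": joint speeds; "joint_efforts": joint torques, N m; "position": TCP position; "ee_rot": TCP orientation; "force": force on the tool from outside, world axes, zero at the start; "ft_torque": the same for the moment, N m; "width": opening from 0.0 (shut) to 1.0 (fully open); "gripper_force": force on a finger pad.
Only numpy, scipy, OpenCV 4.12 (cv2) and the standard library are available. Lean on these libraries where they do the work, as an engineer would, in place of code of your own. Each camera call takes 0.05 s, during which the arm holds its last target. There are 200 camera calls.

### The job

Three steel parts lie on the base plate of the tack-welding fixture. Push the long angle bracket (the L-shaped one with the longer lying leg) against the fence so that it tips up on its foot edge, and leave it standing upright with that leg flat against the fence and its other leg reaching over the fence's top. Tip it, do not lift it off the base plate, and leave the short bracket and the flat plate where they lie.

Things in the scene. Friction and masses are not known exactly. Their poses are not given: they have to be found in the camera images.
- fence_foot (a point): Fixed fixture: dark steel base plate 10 mm thick, with an upright fence (330 mm long, 12 thick, top 75 mm above the plate) on its side near the robot; gussets behind. Point: middle of the foot of the fence's working face, on the plate's top. x: straight out of that face, away from the robot (plate reaches 200 mm out); y: along the fence; z: up. Position and yaw vary.
- long_foot (a point): Long bracket, loose steel L, 5 mm thick, 65 wide, 0.4 kg: one leg 100 mm long lies on the plate, foot edge 15 to 45 mm off the fence; the other stands 75 mm high at the far end. Point: middle of foot edge, mid-thickness. x: foot to bend, z: up as it lies. Pushed high on the standing leg it slides to the fence, then pivots about its foot if the fingers rise along the arc (pushed dead level it jams); past 80 deg it falls home and leans there.
- short_foot (a point): Short bracket, a loose bystander: same steel, thickness, width and 75 mm standing leg as the long one, but its lying leg is only 60 mm long. Point and axes as for the long one. Long bracket, short bracket and flat plate lie side by side along the fence in any order, 105 mm from centre to centre.
- flat_foot (a point): Flat plate, a loose bystander: steel, 100 mm long, 65 wide, 5 thick, no standing leg, lying on the base plate. Point: middle of its edge next to the fence, mid-thickness. x: along its length away from the fence, z: up.
Things that resemble listed ones, but are neither listed nor needed, are in the scene too. Leave any purple or turquoise look-alike of the part that bears long_foot alone.

How it is judged:
By the outcome, as a careful person would: the job done as asked, in the order asked, and still so for the second after the job is handed in, with the robot touching nothing.
It also fails if it takes over 38 s, if anything falls off the work surface, if the arm or the gripper's body presses on something with over 40 N, if the wrist force passes 120 N, or if a joint passes its speed limit or range.

## Working session

There is one attempt and no reset: what is moved stays moved. The work goes in short steps, Python scripts to look and compute and a shell command to move; the robot and the scene stay as the last step left them, time stands still between calls to the robot, and variables do not carry over. Pictures are saved under pics/ and viewed, at most 10 in all, crops included, and the job is handed in when it is done.

```bash
mkdir -p pics; cat > h.py <<'E'
import numpy as np,cv2
from cell import arm
from scipy.spatial.transform import Rotation as R
def ray(cam,p,cal=None):
    c=cal or arm.get_calibration(cam);K=np.array(c["intrinsics"]);T=np.array(c["pose"])
    d=np.linalg.inv(K)@[p[1],p[0],1.];d=np.array([d[0],-d[1],-d[2]])
    return T[:3,3],T[:3,:3]@d
def at(cam,p,z):
    o,d=ray(cam,p);return o+d*(z-o[2])/d[2]
def proj(cam,P):
    c=arm.get_calibration(cam);K=np.array(c["intrinsics"]);T=np.array(c["pose"])
    q=T[:3,:3].T@(np.array(P)-T[:3,3]);u=K@[q[0],-q[1],-q[2]];return u[[1,0]]/u[2]
def save(cam,n):
    im=arm.get_image(cam);cv2.imwrite(f"pics/{n}.png",im[:,:,::-1]);return im
E
python3 - <<'E'
from h import *
np.set_printoptions(precision=4,suppress=True)
s=arm.observe();print(s["clock"],s["position"],s["ee_rot"],R.from_rotvec(s["ee_rot"]).as_matrix())
a=save("top","top");b=save("scene","scene")
for cam in("top","scene"):
  print(cam,arm.get_calibration(cam)["pose"])
  for q in("fence_foot","long_foot","short_foot","flat_foot"):
    print(q,[(np.round(r["point"],1),round(r["conf"],2),at(cam,r["point"],.0125)) for r in arm.place_of(cam,q)])
E
```

```text
0.0 [0.2739 0.5615 0.4039] [-0.7068 -3.0608  0.0024] [[-0.8988  0.4384 -0.0005]
 [ 0.4384  0.8988 -0.0014]
 [-0.0001 -0.0015 -1.    ]]
top [[-0.1803  0.9543 -0.2385  0.2181]
 [-0.9836 -0.1754  0.0416  0.0757]
 [-0.0021  0.2421  0.9703  0.8658]
 [ 0.      0.      0.      1.    ]]
fence_foot [(array([190.4, 285.3]), 0.64, array([0.4686, 0.0138, 0.0125]))]
long_foot [(array([255.9, 169.3]), 0.9, array([0.3785, 0.2611, 0.0125])), (array([172.6, 164.1]), 0.85, array([0.5508, 0.2506, 0.0125])), (array([169., 237.]), 0.77, array([0.5315, 0.1027, 0.0125])), (array([334.5, 198.2]), 0.66, array([0.2218, 0.226 , 0.0125]))]
short_foot [(array([179.3, 289.5]), 0.66, array([0.4903, 0.001 , 0.0125]))]
flat_foot [(array([189.2, 338.2]), 0.62, array([ 0.4517, -0.092 ,  0.0125]))]
scene [[ 0.544  -0.4725  0.6934  0.8986]
 [ 0.8391  0.3123 -0.4455 -0.2583]
 [-0.0061  0.8241  0.5664  0.4581]
 [ 0.      0.      0.      1.    ]]
fence_foot [(array([268.4, 277.3]), 0.59, array([0.4729, 0.0123, 0.0125]))]
long_foot [(array([245. , 432.7]), 0.96, array([0.5596, 0.243 , 0.0125])), (array([163.7, 297.4]), 0.87, array([0.2277, 0.219 , 0.0125])), (array([266.7, 353.9]), 0.84, array([0.5313, 0.1078, 0.0125])), (array([196.2, 365.2]), 0.55, array([0.3959, 0.2508, 0.0125]))]
short_foot [(array([274.8, 280.8]), 0.87, array([0.4872, 0.009 , 0.0125]))]
flat_foot [(array([287.3, 202.4]), 0.66, array([ 0.4487, -0.0959,  0.0125]))]
```

View pics/top.png

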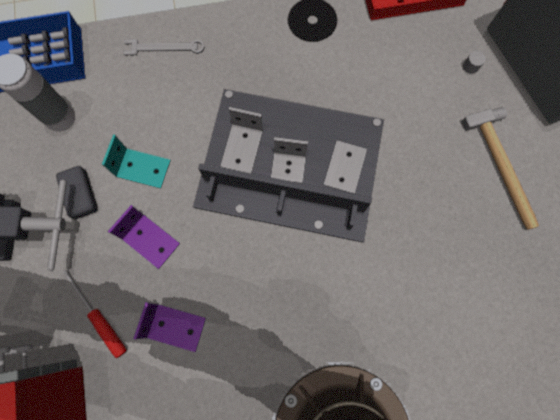

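View pics/scene.png

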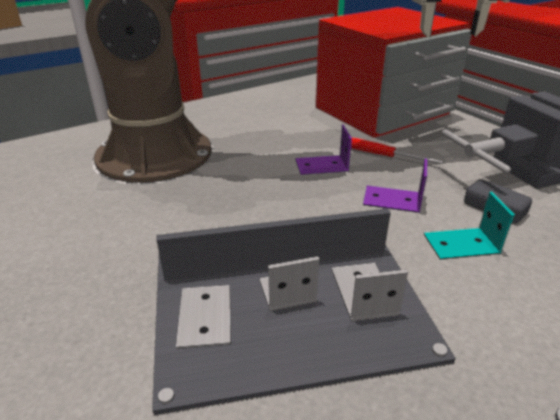

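Candidates for the long bracket in top view (row, col): grey L (145,242) on the plate, grey L (160,288) on the plate with the shorter lying leg, turquoise (160,137), purple (237,145), purple (327,170). By the description I choose the grey L at (145,242). A close crop follows to check this.

```bash
python3 - <<'E'
from h import *
a=cv2.imread("pics/top.png")[80:250,185:395]; b=cv2.imread("pics/scene.png")[200:410,145:460]
cv2.imwrite("pics/c1.png",cv2.resize(a,None,fx=3.5,fy=3.5,interpolation=cv2.INTER_CUBIC))
cv2.imwrite("pics/c2.png",cv2.resize(b,None,fx=2.5,fy=2.5,interpolation=cv2.INTER_CUBIC))
E
```

```text
(no output)
```

View pics/c1.png

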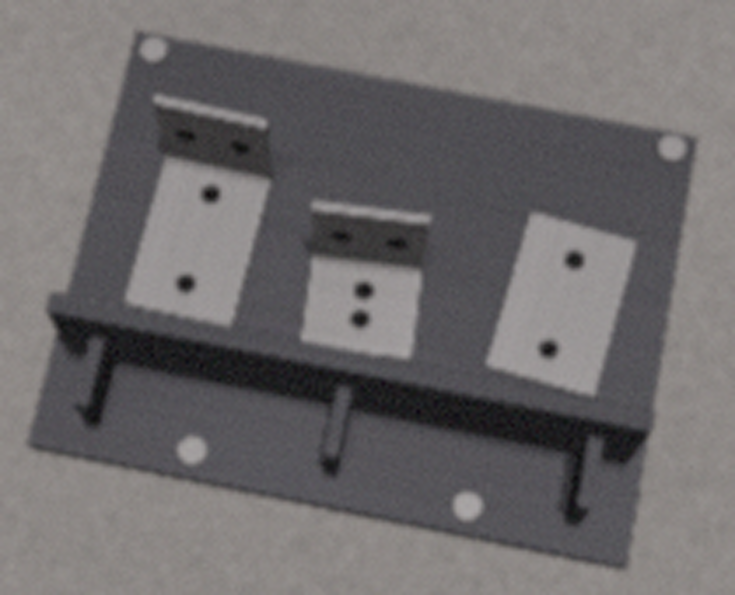

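View pics/c2.png

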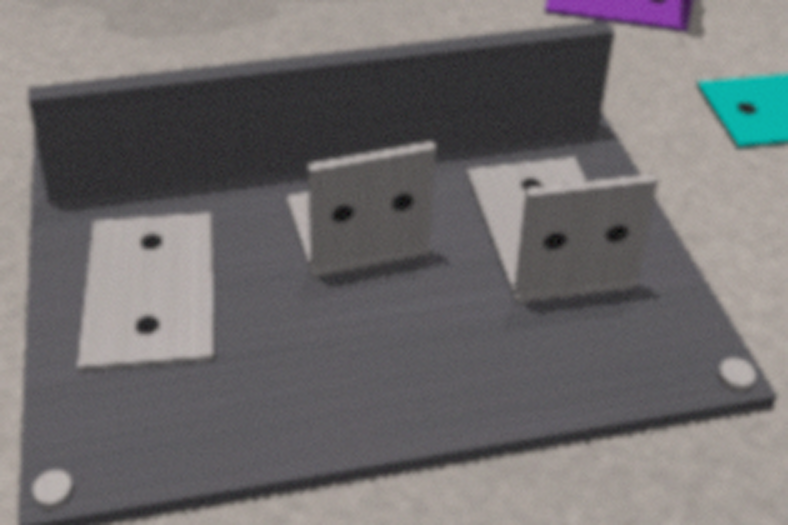

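The crops show the long bracket's lying leg clearly longer than the short one's (c1 about 160 px vs 95 px). The choice of the grey L beside the plate's +y end holds.

```bash
python3 - <<'E'
from h import *
np.set_printoptions(precision=4,suppress=True)
t=lambda x,y,z:at("top",(80+y/3.5,185+x/3.5),z)
s=lambda x,y,z:at("scene",(200+y/2.5,145+x/2.5),z)
def show(n,a,b):
    d=(a-b)[:2];print(n,a[:2],b[:2],"mid",(a+b)[:2]/2,"len %.4f yaw %.2f"%(np.hypot(*d),np.degrees(np.arctan2(d[1],d[0]))-90))
show("plate far T",t(137,32,.01),t(696,137,.01)); show("plate far S",s(773,398,.01),s(22,523,.01))
show("fencetop near/far T",t(52,296,.085),t(650,425,.085)); show("fence foot S",s(608,130,.01),s(50,207,.01))
show("fencetop front S",s(610,36,.085),s(34,100,.085))
show("foot T",t(125,303,.015),t(233,325,.015))
show("foot S",s(575,157,.015),s(469,170,.015))
show("bend inner T",t(165,156,.015),t(270,178,.015))
show("top outer T",t(155,96,.087),t(268,119,.087)); show("top outer S",s(655,180,.087),s(526,190,.087))
show("bottom outer S",s(640,293,.01),s(518,299,.01))
E
```

```text
plate far T [0.717  0.1012] [ 0.5862 -0.2205] mid [ 0.6516 -0.0597] len 0.3472 yaw -22.13
plate far S [0.7189 0.1006] [ 0.587  -0.2177] mid [ 0.653  -0.0585] len 0.3446 yaw -22.51
fencetop near/far T [0.5262 0.1677] [ 0.3981 -0.1315] mid [0.4622 0.0181] len 0.3255 yaw -23.17
fence foot S [0.5321 0.1759] [ 0.4088 -0.1353] mid [0.4705 0.0203] len 0.3347 yaw -21.61
fencetop front S [0.5327 0.1637] [ 0.4083 -0.1325] mid [0.4705 0.0156] len 0.3212 yaw -22.79
foot T [0.5418 0.1346] [0.517  0.0747] mid [0.5294 0.1046] len 0.0648 yaw -22.51
foot S [0.5438 0.1373] [0.5186 0.0782] mid [0.5312 0.1077] len 0.0642 yaw -23.08
bend inner T [0.6296 0.097 ] [0.6042 0.0376] mid [0.6169 0.0673] len 0.0646 yaw -23.17
top outer T [0.6314 0.095 ] [0.6064 0.0358] mid [0.6189 0.0654] len 0.0643 yaw -22.94
top outer S [0.635  0.0934] [0.6064 0.0372] mid [0.6207 0.0653] len 0.0631 yaw -26.93
bottom outer S [0.6378 0.0961] [0.6064 0.0408] mid [0.6221 0.0684] len 0.0636 yaw -29.60
```

```bash
python3 -m inch '-0.25 -0.125 0 -0.059 0.02; -0.25 -0.125 0 -0.059 0.02; -0.25 -0.125 0 -0.059 0.02; -0.25 -0.125 0 -0.059 0.02; -0.25 -0.125 0 -0.059 0.02' 20; python3 -m inch '-0.327 -0.161 0 0 0.02; -0.327 -0.161 0 0 0.02; -0.327 -0.161 0 0 0.02; -0.327 -0.161 0 0 0.02; -0.327 -0.161 0 0 0.02'
cat > w.py <<'E'
from h import *
np.set_printoptions(precision=4,suppress=True)
s=arm.observe();p=np.array(s["position"]);M=R.from_rotvec(s["ee_rot"]).as_matrix()
n=np.array([.923,-.384]);y=np.array([.384,.923]);d=p[:2]-[.469,.018]
print("t",s["clock"],"fence x,y %.4f %.4f tip above plate %.4f"%(d@n,d@y,p[2]-.188),"tooly deg %.2f"%np.degrees(np.arctan2(M[1,1],M[0,1])),"F",np.array(s["force"]),s["width"])
E
python3 w.py
```

```text
clock: 1.0
position: [0.4269, 0.3614, 0.405]
ee_rot: [0.616, 3.08, 0.001]
force: [0.8, -0.5, -0.2]
width: 0.615
gripper_force: 0.0
clock: 1.5
position: [0.5915, 0.1733, 0.405]
ee_rot: [0.616, 3.08, 0.001]
force: [1.3, 0.5, 0.3]
width: 0.23
gripper_force: 0.0
t 1.5 fence x,y 0.0535 0.1904 tip above plate 0.2170 tooly deg 67.39 F [1.3411 0.5417 0.2647] 0.2298166194033113
```

```bash
python3 -m inch '-0.115 -0.085 0 0 0.02; -0.115 -0.085 0 0 0.02; -0.115 -0.085 0 0 0.02; -0.115 -0.085 0 0 0.02; -0.115 -0.085 0 0 0.02' >/dev/null;  python3 w.py; python3 - <<'E'
from h import *
save("wrist","w1")
for q in("long_foot",):
  print([(np.round(r["point"]),round(r["conf"],2),at("wrist",r["point"],.0125)) for r in arm.place_of("wrist",q)])
E
```

```text
t 2.0 fence x,y 0.1675 0.1054 tip above plate 0.2164 tooly deg 67.22 F [-0.3298  0.5604  0.8135] 0.21477837243804715
[(array([ 30., 280.]), 0.81, array([0.52927254, 0.10974982, 0.0125    ]))]
```

View pics/w1.png

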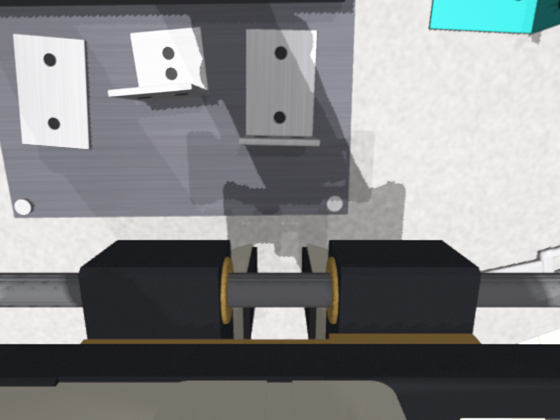

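The wrist view shows the bracket centred on the fingers (col 280), with its standing leg's top edge at row ~143, cols 240–320. It is square to the tool. Next I descend.

```bash
python3 - <<'E'
from h import *
n=np.array([.923,-.384]);y=np.array([.384,.923])
for nm,p,z in(("outer L",(144,240),.085),("outer R",(145,320),.085),("foot",(30,281),.015),("fence top edge",(14,280),.085)):
  d=at("wrist",p,z)[:2]-[.469,.018];print(nm,d@n,d@y)
E
python3 -m inch '0 0 0.05 0 0.02; 0 0 0.1 0 0.02; 0 0 0.15 0 0.02; 0 0 0.155 0 0.02; 0 0 0.155 0 0.02' ;  python3 w.py
```

```text
outer L 0.12018372013823264 0.0758323177489452
outer R 0.12087491347048537 0.1398261852456567
foot 0.02136167851720539 0.10874226952315505
fence top edge 0.02563639408384699 0.10761133633762252
clock: 2.6
position: [0.6635, 0.0538, 0.2496]
ee_rot: [-0.613, -3.079, 0.0]
force: [0.2, 0.1, 0.6]
width: 0.217
gripper_force: 0.0
t 2.6 fence x,y 0.1658 0.1077 tip above plate 0.0616 tooly deg 67.49 F [0.1714 0.1092 0.6453] 0.2165266051283313
```

```bash
python3 -m inch '0.015 0 0 0 0.02; 0.03 0 0 0 0.02; 0.036 0 0 0 0.02; 0.042 0 0 0 0.02; 0.048 0 0 0 0.02' >/dev/null;  python3 w.py;python3 -m inch '0.003 0 0 0 0.02; 0.005 0 0 0 0.02; 0.007 0 0 0 0.02' >/dev/null;  python3 w.py
```

```text
t 3.1 fence x,y 0.1209 0.1072 tip above plate 0.0650 tooly deg 67.36 F [ 5.2841 -2.3502  4.6401] 0.21558880084654555
t 3.4 fence x,y 0.1134 0.1068 tip above plate 0.0636 tooly deg 67.34 F [ 4.6696 -2.2449  3.4957] 0.21749854417217368
```

```bash
python3 - <<'E'
from h import *
a=save("wrist","w2");b=arm.get_image("scene")[:,:,::-1][200:360,300:480]
a=a[:,:,::-1]
cv2.imwrite("pics/m2.png",np.hstack([cv2.resize(a,(420,315)),cv2.resize(b,(354,315),interpolation=cv2.INTER_CUBIC)]))
E
```

```text
(no output)
```

View pics/m2.png

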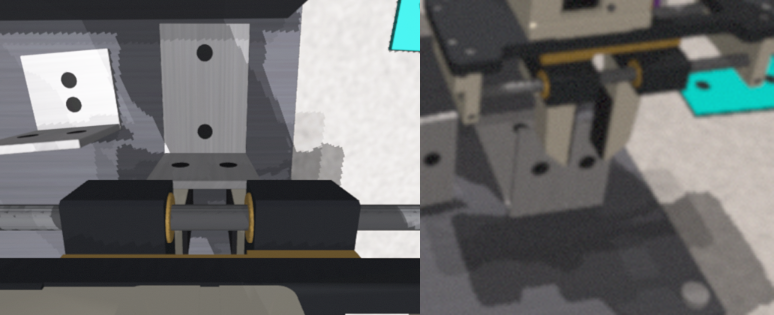

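```bash
python3 -m inch '0.003 0 0 0 0.02; 0.003 0 0 0 0.02' ;  python3 w.py;python3 -m inch '0.003 0 0 0 0.02; 0.003 0 0 0 0.02' >/dev/null;  python3 w.py
```

```text
clock: 3.7
position: [0.6118, 0.0743, 0.2512]
ee_rot: [0.616, 3.076, 0.001]
force: [5.4, -0.7, 4.2]
width: 0.214
gripper_force: 2.8
t 3.7 fence x,y 0.1102 0.1068 tip above plate 0.0632 tooly deg 67.35 F [ 5.4372 -0.6611  4.1902] 0.21392376295565757
t 3.9 fence x,y 0.1087 0.1069 tip above plate 0.0641 tooly deg 67.34 F [10.8397 -2.897   4.6377] 0.21304188455876427
```

```bash
python3 -m inch '0.006 0 -0.008 0 0.02; 0.012 0 -0.016 0 0.02; 0.0195 0 -0.023 0 0.02' ;  python3 w.py; python3 - <<'E'
from h import *
a=save("wrist","w3");b=arm.get_image("scene")[:,:,::-1][200:360,300:480]
a=a[:,:,::-1]
cv2.imwrite("pics/m3.png",np.hstack([cv2.resize(a,(420,315)),cv2.resize(b,(354,315),interpolation=cv2.INTER_CUBIC)]))
E
```

```text
clock: 4.2
position: [0.5924, 0.0824, 0.2753]
ee_rot: [0.617, 3.072, 0.002]
force: [9.6, -3.1, 7.3]
width: 0.219
gripper_force: 5.7
t 4.2 fence x,y 0.0891 0.1068 tip above plate 0.0873 tooly deg 67.30 F [ 9.6041 -3.0863  7.2856] 0.21865261544142495
```

View pics/m3.png

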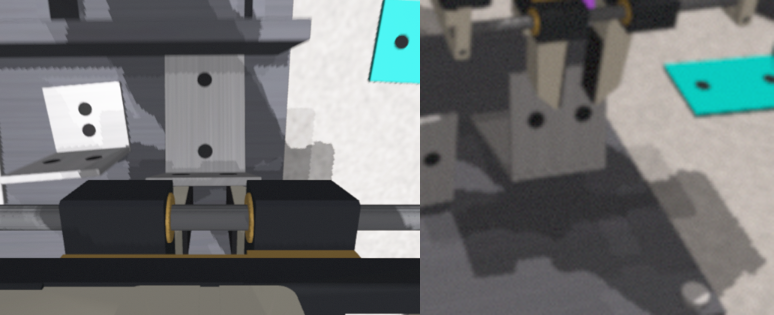

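Tipping has begun: the bracket is at about 15°, square to the tool, with the fingertips still on its face. I continue along the arc.

```bash
python3 -m inch '0.0077 0 -0.0067 0 0.02; 0.0161 0 -0.0127 0 0.02; 0.025 0 -0.018 0 0.02; 0.034 0 -0.022 0 0.02; 0.044 0 -0.026 0 0.02' >/dev/null;  python3 w.py; python3 - <<'E'
from h import *
a=save("wrist","w4");b=arm.get_image("scene")[:,:,::-1][200:360,300:480]
a=a[:,:,::-1]
cv2.imwrite("pics/m4.png",np.hstack([cv2.resize(a,(420,315)),cv2.resize(b,(354,315),interpolation=cv2.INTER_CUBIC)]))
E
```

```text
t 4.8 fence x,y 0.0439 0.1069 tip above plate 0.1130 tooly deg 67.32 F [ 3.9223 -1.7625  9.0127] 0.22050125960528544
```

View pics/m4.png

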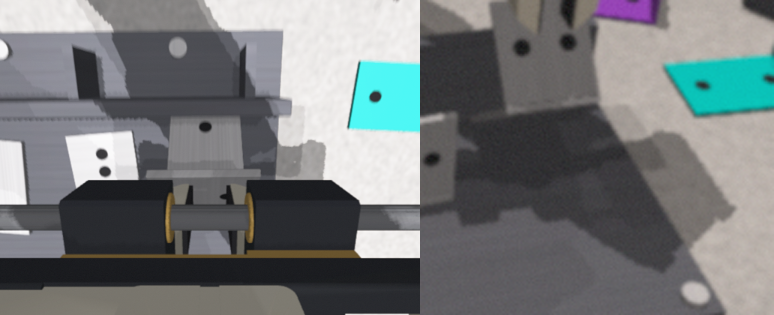

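The bracket is at about 40°, as planned, with steady contact (about 10 N). I continue to 65°, then past 80°.

```bash
python3 -m inch '0.0098 0 -0.0028 0 0.02; 0.020 0 -0.0047 0 0.02; 0.030 0 -0.0057 0 0.02; 0.0404 0 -0.0058 0 0.02; 0.0506 0 -0.005 0 0.02' >/dev/null;  python3 w.py; python3 -m inch '0.005 0 0.0005 0 0.02; 0.010 0 0.0016 0 0.02; 0.015 0 0.003 0 0.02; 0.020 0 0.0045 0 0.02; 0.025 0 0.006 0 0.02' >/dev/null;  python3 w.py; python3 - <<'E'
from h import *
a=save("wrist","w5");b=arm.get_image("scene")[:,:,::-1][160:340,290:480]
a=a[:,:,::-1]
cv2.imwrite("pics/m5.png",np.hstack([cv2.resize(a,(420,315)),cv2.resize(b,(333,315),interpolation=cv2.INTER_CUBIC)]))
E
```

```text
t 5.4 fence x,y -0.0091 0.1066 tip above plate 0.1159 tooly deg 67.38 F [0.922  0.0553 0.9894] 0.22126419733123137
t 5.9 fence x,y -0.0336 0.1066 tip above plate 0.1095 tooly deg 67.37 F [-0.4613  0.3893 -0.0719] 0.2169887960541741
```

View pics/m5.png

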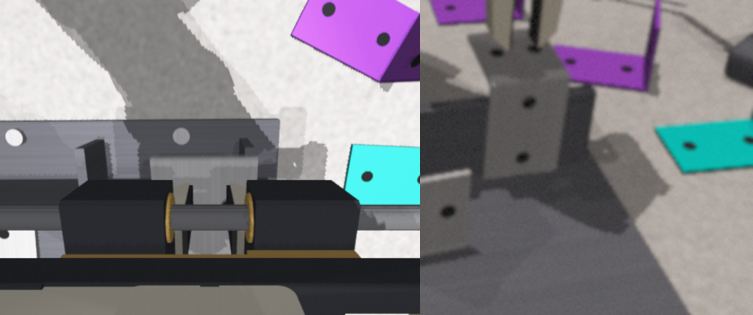

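It has fallen home: the former lying leg is against the fence and the other leg reaches over the top, with no contact force. I retreat straight up and check.

```bash
python3 -m inch '0 0 -0.02 0 0.02; 0 0 -0.06 0 0.02; 0 0 -0.11 0 0.02; 0 0 -0.16 0 0.02; 0 0 -0.2 0 0.02' >/dev/null;python3 -m inch '-0.05 -0.05 0 0 0.02; -0.10 -0.1 0 0 0.02; -0.1 -0.15 0 0 0.02; -0.1 -0.2 0 0 0.02; -0.1 -0.2 0 0 0.02' >/dev/null;  python3 w.py; python3 - <<'E'
from h import *
a=arm.get_image("top")[:,:,::-1][80:250,185:395];b=arm.get_image("scene")[:,:,::-1][140:400,145:460]
cv2.imwrite("pics/m6.png",np.hstack([cv2.resize(a,(400,324),interpolation=cv2.INTER_CUBIC),cv2.resize(b,(392,324),interpolation=cv2.INTER_CUBIC)]))
E
```

```text
t 7.0 fence x,y 0.0671 -0.0974 tip above plate 0.3098 tooly deg 67.15 F [ 1.8038 -0.0248  0.0172] 0.22016209483856578
```

View pics/m6.png

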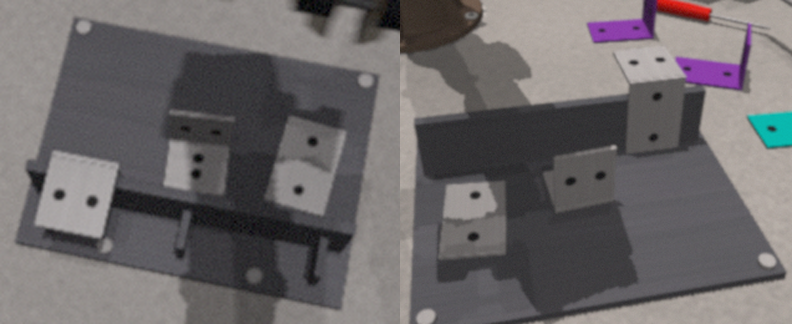

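```bash
python3 - <<'E'
from h import *
n=np.array([.923,-.384]);y=np.array([.384,.923])
for p in((54,152),(118,162),(36,226),(102,239)):
  d=at("top",(80+p[1]*170/324,185+p[0]*210/400),.110)[:2]-[.469,.018];print("top",d@n,d@y)
for p,z in(((630,153),.01),((682,148),.01),((627,83),.11),((685,78),.11)):
  d=at("scene",(140+p[1]*260/324,145+(p[0]-400)*315/392),z)[:2]-[.469,.018];print("scene",d@n,d@y)
E
```

```text
top 0.001534525320707518 0.13190414272618925
top 0.004577212195251666 0.06965745872795716
top -0.07338939263738528 0.130333822503942
top -0.07260138204105647 0.06696902926709837
scene 0.005204153363560227 0.07559790292134179
scene 0.00805694075900295 0.13962475224486348
scene 0.0029049937239781047 0.06693464022508597
scene 0.0054126309972166095 0.1326684981556469
```

The upright leg measures flat against the fence: its outer face is about 5 mm out at both foot and top. The bystanders lie undisturbed.

```bash
python3 -c "
from cell import arm
print(arm.sign_off())"
```

```text
the job is handed in; nothing more can be done
None
```

The long bracket now stands upright, its long leg flat against the fence and its other leg over the top; the short bracket and flat plate still lie where they were, and the job was handed in at about 7 s.

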